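Fetch the cup mould from behind the heat shield

ROBOT

A 6-joint arm with a two-finger parallel gripper is mounted at the origin on the work surface. World frame = base frame: x ahead of the robot, y to its left, z up, the work surface at z = 0. Lengths are in m, angles in rad, forces in N, time in s.
With the tool pointing down it reaches from about 0.375 to 0.9 m from the base axis. Payload 3.1 kg.
Tool frame: the origin (TCP) lies at the very end of the fingers, on their centre line; the grasp point (between the pads) lies 19 mm behind it; z points along the fingers, y is the direction in which the jaws open and shut (so a half turn about z gives the same grasp; the last joint's range is limited). The gripper opens to 87 mm and grips with 3 to 60 N. Pads are 19 mm wide; open, the fingers measure 117 mm over their backs; the gripper's body (75 mm by 190 mm) begins 51 mm behind the grasp point.
Start: joints at [0.995, 0.527, 1.433, -0, 1.181, -0.178], TCP at [0.242, 0.576, 0.223] pointing down, gripper open.
Joint ranges: [-3.08, 3.08], [-0.75, 2.2], [0.22, 2.44], [-1.43, 4.57], [0, 2.65], [-2.85, 2.85]. Speed limits (rad/s): [2.79, 2.79, 3.14, 3.14, 3.14, 3.14].

INTERFACE

Orientations are given as a unit quaternion [x, y, z, w].
In Python, from rig import robot gives the robot as it stands.
- The arm moves only by the tool arm_command, never from a script. Its argument "targets" is a list of rows, each a list of 5 numbers: the shift along the tool's x, y, z in cm, then the turn about the tool's z in rad, then the finger opening in cm, from 0 to 8.7. In form: [[dx, dy, dz, spin, hand], ...]. A call has 1 to 5 rows; each row is the pose to reach, as a shift and turn from the pose commanded when the call began, along the tool's axes at that moment; what a row does not reach only later rows make up. A row lasts 1/8 s, in which the tool goes at most 62.5 mm and 10.7 degrees, less where a joint would pass 70% of its speed; a pose out of reach is approached as far as the arm can. A call with a gripper value outside its range is refused whole. The fingers move at their own pace and stop on an object; "newtons" is the grip in N (left out, the last holds). Time passes only in rows, so rows that repeat a pose let the fingers close. It gives the time, the measured TCP pose, the force and the opening at its end, in the units of the state.
- robot.get_obs(): the state, without advancing time (a new reading comes with each control period).
- robot.camera(name): name is "scene" or "top"; returns (picture, depth): 480x640x3 uint8, red, green, blue; 480x640 float32, m along the optical axis (not along the pixel's ray), 0 where there is no reading.
- robot.camera_model(name): a dict with "mtx" (3x3 intrinsics, pixels), "extrinsics" (4x4, takes a point from world to camera coordinates). Camera axes: x right, y up, looking along -z (the intrinsics and any distortion apply to the point x, -y, -z); pixel columns grow to the right and rows downward; lengths in m; the calibration is good to about 2 mm. A picture is of the moment at which its call begins. camera_model takes no time and is no camera call.
- robot.hand_in(): hands the job in, once; it reports no verdict.
The state is a dict: "time": time; "q": joint angles; "joint_velocities": joint speeds; "joint_torque": joint torques, N m; "position": TCP position; "tool_rot": TCP orientation; "ft_force": force on the tool from outside, world axes, zero at the start; "moment": the same for the moment, N m; "grip_width": finger opening in m.
Only numpy, scipy, OpenCV 4.12 (cv2) and the standard library are available. Lean on these libraries where they do the work, as an engineer would, in place of code of your own. Each camera call takes 0.05 s, during which the arm holds its last target.

TASK

On the glassworker's bench, push the tool bay's spring-closing shield flap down with the hand and keep it held open while you grip the round graphite cup mould behind it; draw the mould out forwards from under the flap, away from the hinge, before lifting it. Set it down upright in the middle of the round steel rest and let go, leaving the flap shut and the square graphite block where it was.

Things in the scene. Friction and masses are not known exactly. Their poses are not given: they have to be found in the camera images.
- mould_center (a point): Centre (half-way up) of the round graphite cup mould: black upright cylinder, diameter 46, height 40, 30 mm hollow in its top, 100 g, loose on the bay's 8 mm floor plate, some 75 mm from the hinge. Lifted straight up it catches under the flap's free edge: keep it within 5 mm of the floor plate, draw it out of the bay's open front until 120 mm or more from the hinge axis, then lift. z is up.
- block_center (a point): Centre (half-way up) of the plain square graphite block, black, 40 x 40 x 30 mm high, loose, 124 mm beside the mould in the bay; it stays there. The steel bay: back panel 280 mm wide, 11 mm behind the hinge axis and about as high (a wide hand turned across the hinge hits it); floor plate to 145 mm out, no front lip; end lips 22 mm high, 137 mm either side of the middle.
- flap_hinge (a point): Middle of the flap's hinge axis, 135 mm above the bench on the bay's near edge; turns with the flap. y along the hinge, x to the free edge: shut, x is level, pointing out of the bay's front, z up. Aluminium flap 256 wide, reaching 90 mm out, 3-6 mm thick. Pushed from above it swings down, up to 80 degrees, clear of the pieces below; a spring shuts it (1-4 N at the edge). Close the fingers along y.
- rest_top (a point): Centre of the top face of the round steel rest: a plain disc 100 mm in diameter, 12 mm high, fixed on the bench beside the bay. z axis up.
Mind the look-alikes: they are no part of the job. Several things look just like the part that bears rest_top: the one meant starts nearest to the robot's base.

How it is judged:
By the outcome, as a careful person would: the job done as asked, in the order asked, and still so for the second after the job is handed in, with the robot touching nothing.
It also fails if it takes over 48 s, if anything falls off the work surface, if the arm or the gripper's body presses on something with over 40 N, if the wrist force passes 120 N, or if a joint passes its speed limit or range.

## Working session

There is one attempt and no reset: what is moved stays moved. The work goes in short steps, Python scripts to look and compute and a tool call to move; the robot and the scene stay as the last step left them, time stands still between calls to the robot, and variables do not carry over. Pictures are saved under pics/ and viewed, and the job is handed in when it is done.

Besides the shell and the picture viewer there is one more tool, called after "Emit:" in YAML: its name, and indented under it one key for each argument. arm_command: Moves the arm, as the interface text tells. Its arguments: {"type":"object","properties":{"targets":{"type":"array","items":{"type":"array","items":{"type":"number"}}},"newtons":{"type":"number"}},"required":["targets"]}

```bash
ls; mkdir -p pics; cat > h.py <<'E'
import numpy as np, cv2
from rig import robot
def snap(name,tag):
    p,d=robot.camera(name)
    cv2.imwrite(f'pics/{tag}.png',cv2.cvtColor(p,cv2.COLOR_RGB2BGR)); np.save(f'pics/{tag}_d.npy',d)
    return p,d
def world(name,d):
    m=robot.camera_model(name);K=np.array(m['mtx']);E=np.array(m['extrinsics'])
    v,u=np.mgrid[0:480,0:640]
    x=(u-K[0,2])/K[0,0]*d; y=(v-K[1,2])/K[1,1]*d
    P=np.stack([x,-y,-d,np.ones_like(d)],-1)
    W=P@np.linalg.inv(E).T
    W[d==0]=np.nan
    return W[...,:3]
E
python3 - <<'E'
from h import *
np.set_printoptions(precision=4,suppress=True)
for n in('scene','top'):
    snap(n,n+'0'); print(robot.camera_model(n))
o=robot.get_obs();print(o)
E
```

```text
pics
{'mtx': array([[585.6472,   0.    , 320.1158],
       [  0.    , 585.6472, 239.5765],
       [  0.    ,   0.    ,   1.    ]]), 'extrinsics': array([[-0.5706,  0.8209,  0.0238,  0.316 ],
       [-0.4159, -0.3139,  0.8535,  0.1302],
       [ 0.7081,  0.4771,  0.5206, -1.5805],
       [ 0.    ,  0.    ,  0.    ,  1.    ]])}
{'mtx': array([[485.4761,   0.    , 317.0113],
       [  0.    , 485.4761, 240.3335],
       [  0.    ,   0.    ,   1.    ]]), 'extrinsics': array([[-0.0247, -0.9993, -0.0281,  0.0013],
       [ 0.9927, -0.0278,  0.1175, -0.5789],
       [-0.1182, -0.025 ,  0.9927, -0.9499],
       [ 0.    ,  0.    ,  0.    ,  1.    ]])}
{'time': 0.1, 'q': array([ 0.9945,  0.5283,  1.4338,  0.    ,  1.1814, -0.1785]), 'joint_velocities': array([-0.001 , -0.0035, -0.0024,  0.0012,  0.001 ,  0.0006]), 'joint_torque': array([  0.0001, -44.0985, -17.715 ,   0.0635,   0.0534,  -0.0001]), 'position': array([0.2417, 0.5756, 0.2217]), 'tool_rot': array([ 0.1976,  0.9803, -0.0009, -0.0004]), 'ft_force': array([-0.8323,  0.0002,  0.6689]), 'moment': array([-0.0032,  0.0083,  0.0105]), 'grip_width': 0.08698663123629419}
```

View pics/scene0.png

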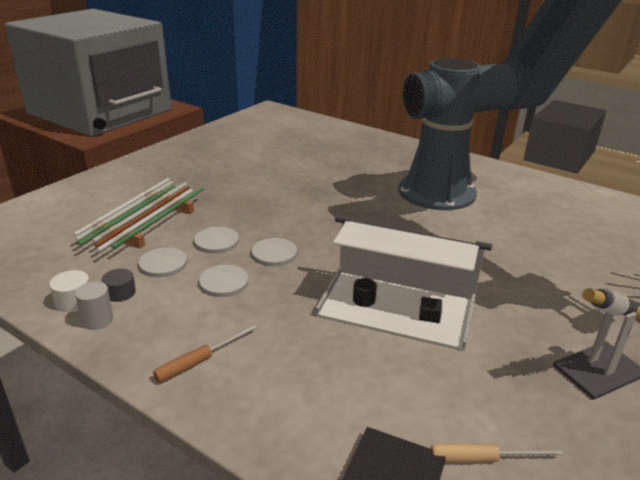

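View pics/top0.png

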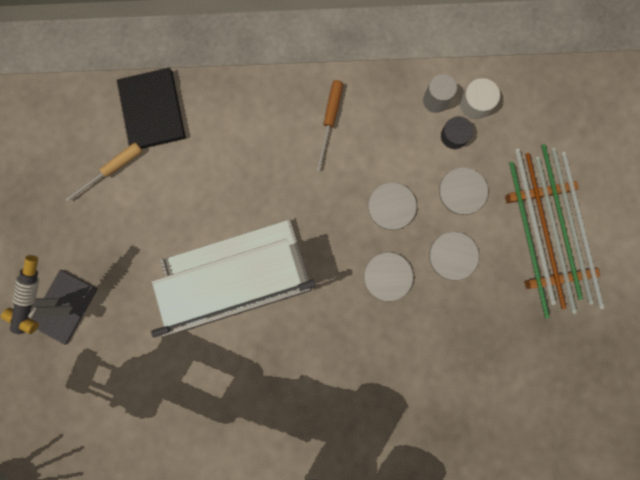

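The scene picture shows the shut flap with two black pieces under it, the round one at about (365,292) and the square one at (430,308). Four grey discs lie to the left. I'll measure these next.

```bash
python3 - <<'E'
from h import *
np.set_printoptions(precision=4,suppress=True)
d=np.load('pics/top0_d.npy');W=world('top',d)
p=cv2.imread('pics/top0.png')
# discs: height 7..17mm
ok=(W[...,2]>0.007)&(W[...,2]<0.018)
n,l,s,c=cv2.connectedComponentsWithStats(ok.astype(np.uint8))
for i in range(1,n):
    if s[i,4]>800:
        w=W[l==i]; e=(w.min(0)+w.max(0))/2
        print('low',c[i],s[i],w.mean(0),e, np.ptp(w,axis=0),'dist',np.hypot(*w.mean(0)[:2]))
ok=(W[...,2]>0.125)&(W[...,2]<0.15)
n,l,s,c=cv2.connectedComponentsWithStats(ok.astype(np.uint8))
for i in range(1,n):
    if s[i,4]>300:
        w=W[l==i]; print('flap',c[i],s[i],w.mean(0))
        v,u=np.where(l==i); r=cv2.minAreaRect(w[:,:2].astype(np.float32)); print(r, cv2.boxPoints(r))
        A=np.c_[w[:,:2],np.ones(len(w))]; print('plane',np.linalg.lstsq(A,w[:,2],rcond=None)[0])
# scene: crops
d2=np.load('pics/scene0_d.npy');W2=world('scene',d2)
q=cv2.imread('pics/scene0.png')
for (u,v) in [(365,285),(365,292),(365,300),(430,300),(430,308),(430,315),(400,320),(345,225),(410,240),(475,260),(485,245),(340,222)]: print(u,v,W2[v,u],q[v,u])
c1=cv2.resize(q[210:360,300:510],None,fx=3.8,fy=3.8,interpolation=cv2.INTER_CUBIC);cv2.imwrite('pics/c1.png',c1)
c2=cv2.resize(p[160:360,140:520],None,fx=2.1,fy=2.1,interpolation=cv2.INTER_CUBIC);cv2.imwrite('pics/c2.png',c2)
E
```

```text
low [463.6676 190.778 ] [ 440  168   49   47 1793] [ 0.6765 -0.3207  0.0128] [ 0.6767 -0.3213  0.0125] [0.0984 0.0998 0.0109] dist 0.7486669261820312
low [392.3237 205.7998] [ 368  183   49   47 1773] [ 0.6492 -0.1717  0.0129] [ 0.6494 -0.1715  0.0125] [0.0985 0.0988 0.0109] dist 0.6715568944197985
low [235.9006 248.8762] [ 164  221  143   62 2092] [0.5685 0.1562 0.0093] [0.5602 0.1583 0.0123] [0.1281 0.2935 0.0107] dist 0.5896202730548603
low [454.1957 255.6145] [ 430  232   49   48 1865] [ 0.542  -0.2934  0.0129] [ 0.5425 -0.2931  0.0125] [0.0971 0.0982 0.0108] dist 0.6162950502783312
low [388.5371 276.4844] [ 364  253   50   48 1860] [ 0.5028 -0.1577  0.0129] [ 0.5031 -0.1579  0.0124] [0.0967 0.1    0.0108] dist 0.5269849951329686
low [ 66.1515 305.8549] [  33  270   64   75 2178] [0.4595 0.51   0.0108] [0.4578 0.5135 0.0125] [0.1525 0.1323 0.0109] dist 0.6864559321893094
flap [227.1439 286.6599] [ 151  239  165   99 8039] [0.4871 0.1475 0.1372]
((0.48835888504981995, 0.14727909862995148), (0.10111262649297714, 0.303561270236969), 16.02826690673828) [[ 0.3979  0.2792]
 [ 0.4817 -0
[... 165 characters left out ...]
, 0.5217121839523315), (0.05684706196188927, 0.07273853570222855), 13.942842483520508) [[0.4007 0.5502]
 [0.4182 0.4796]
 [0.4734 0.4933]
 [0.4559 0.5639]]
plane [0.1618 0.0041 0.0641]
365 285 [0.5286 0.0886 0.0334] [26 30 30]
365 292 [0.5603 0.107  0.0434] [29 28 29]
365 300 [0.5604 0.1084 0.0252] [29 31 32]
430 300 [0.5027 0.2153 0.0384] [28 28 30]
430 308 [0.5245 0.2258 0.0381] [32 34 38]
430 315 [0.5276 0.229  0.0252] [25 24 21]
400 320 [0.5532 0.182  0.0073] [175 189 199]
345 225 [0.5087 0.0236 0.1372] [178 191 202]
410 240 [0.4831 0.1515 0.1377] [178 190 200]
475 260 [0.4725 0.2757 0.1365] [153 165 175]
485 245 [0.4183 0.2727 0.1399] [61 58 64]
340 222 [0.4934 0.0024 0.1297] [62 69 77]
```

View pics/c1.png

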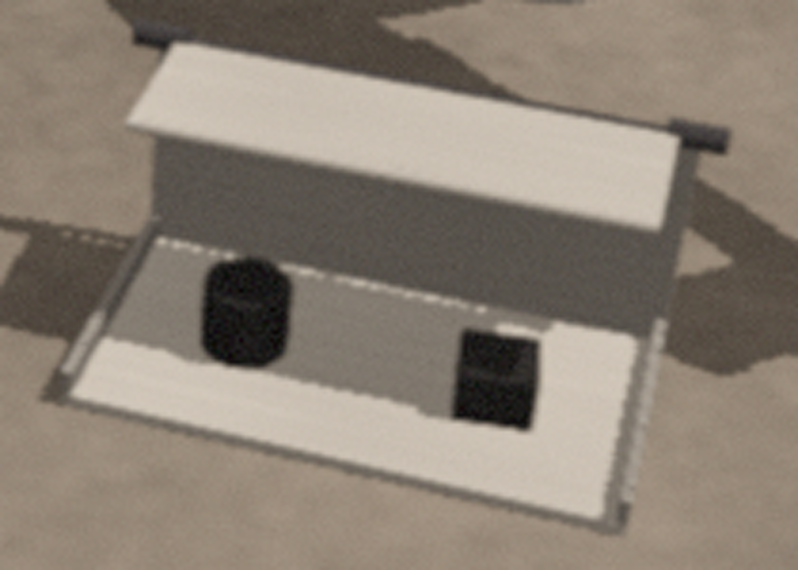

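View pics/c2.png

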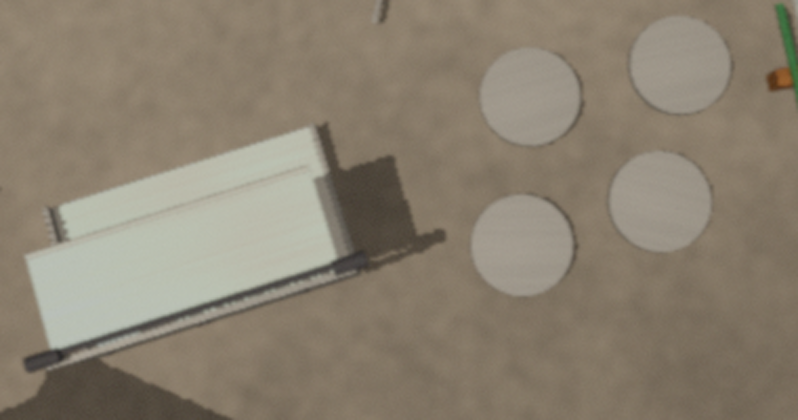

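Rest candidates in the top image are the discs at (389,277) at 0.527 m from the base, (454,256) at 0.616 m, (392,206) at 0.672 m and (464,191) at 0.749 m. The one meant is (389,277), because it is nearest to the base, and the enlarged crop confirms it as the lower-left disc. The round mould is the left black piece in the scene crop and the square block is the right one. Next I'll fit the mould and the hinge.

```bash
python3 - <<'E'
from h import *
from scipy.optimize import least_squares
np.set_printoptions(precision=4,suppress=True)
Wt=world('top',np.load('pics/top0_d.npy'));Ws=world('scene',np.load('pics/scene0_d.npy'))
# flap axis direction: fit far edge of flap from top
ok=(Wt[...,2]>0.132)&(Wt[...,2]<0.142); ok[:, :145]=0; ok[:,320:]=0
v,u=np.where(ok); 
pts=[]
for c in range(175,295,3):
    r=v[u==c]; 
    if len(r): pts.append(Wt[r.min(),c,:2])
pts=np.array(pts); vx,vy,x0,y0=cv2.fitLine(pts.astype(np.float32),cv2.DIST_HUBER,0,.01,.01).ravel()
if vy<0: vx,vy=-vx,-vy
print('edge dir',vx,vy,'ang of y',np.degrees(np.arctan2(vy,vx)),'pt',x0,y0)
ey=np.array([vx,vy]);ex=np.array([vy,-vx])
q=cv2.imread('pics/scene0.png').astype(int).sum(2); 
for name,(a,b,c,e) in dict(mould=(350,380,272,310),block=(415,446,290,325)).items():
    m=np.zeros((480,640),bool); m[c:e,a:b]=1
    m&=(q<170)&(Ws[...,2]>0.015)&(Ws[...,2]<0.06)&(Ws[...,0]>.46)
    w=Ws[m]; print(name,m.sum(),w.min(0),w.max(0),w.mean(0), 'max z pct',np.percentile(w[:,2],[50,90,95,98]))
    f=np.c_[w[:,:2]@ex,w[:,:2]@ey]; print(' flapframe',np.percentile(f,[2,50,98],axis=0))
    if name=='mould':
        s=w[(w[:,2]<0.042)]
        # outer surface only: front facing
        fun=lambda p: np.hypot(s[:,0]-p[0],s[:,1]-p[1])-.023
        r=least_squares(fun,[.54,.095],loss='soft_l1',f_scale=.002); print('fit',r.x,np.abs(r.fun).mean(), r.x@ex,r.x@ey)
        t=w[w[:,2]>0.045]; print('top pts',len(t),t.min(0),t.max(0))
f=lambda P: np.array([P@ex,P@ey])
print('far edge',f(np.array([x0,y0])),'hinge x ',x0*ex[0]+y0*ex[1]-.09)
w=Wt[ok];g=np.c_[w[:,:2]@ex,w[:,:2]@ey];print('flap',np.percentile(g,[.5,1,5,50,99],axis=0), w[:,2].mean())
# floor front edge top view
lo=(Wt[...,2]>0.004)&(Wt[...,2]<0.014); lo[:, :165]=0; lo[:,305:]=0;lo[:215]=0;lo[330:]=0
w=Wt[lo];g=np.c_[w[:,:2]@ex,w[:,:2]@ey];print('floor',np.percentile(g,[1,99,99.5],axis=0),w[:,2].mean())
# lips
lp=(Wt[...,2]>0.016)&(Wt[...,2]<0.03); lp[:, :150]=0; lp[:,320:]=0;lp[:215]=0;lp[335:]=0
w=Wt[lp];g=np.c_[w[:,:2]@ex,w[:,:2]@ey];print('lips',np.percentile(g[:,1],[1,10,50,90,99]),len(w), g[:,0].max())
E
```

```text
edge dir -0.2748792 0.96147877 ang of y 105.9548 pt 0.5437225 0.13228638
mould 524 [0.5225 0.0749 0.0156] [0.5675 0.1207 0.051 ] [0.55   0.0998 0.0365] max z pct [0.0378 0.048  0.0488 0.0497]
 flapframe [[ 0.5301 -0.0756]
 [ 0.563  -0.0557]
 [ 0.5717 -0.0354]]
fit [0.5427 0.0967] 0.002784093118572185 0.5483499861892895 -0.05619364416486913
top pts 149 [0.5225 0.0749 0.045 ] [0.5665 0.1202 0.051 ]
block 416 [0.4904 0.1986 0.015 ] [0.5365 0.2448 0.0412] [0.5193 0.2242 0.0327] max z pct [0.0366 0.0391 0.0395 0.0398]
 flapframe [[0.5368 0.055 ]
 [0.5665 0.0727]
 [0.5734 0.0909]]
far edge [ 0.5591 -0.0223] hinge x  0.46914044
flap [[ 0.4615 -0.1323]
 [ 0.4626 -0.1201]
 [ 0.4692 -0.1095]
 [ 0.5116  0.0079]
 [ 0.5592  0.1354]] 0.1375091259786693
floor [[ 0.4337 -0.1257]
 [ 0.6619  0.1403]
 [ 0.6745  0.1413]] 0.008467994818704054
lips [-0.1325 -0.1317 -0.1281  0.1441  0.1469] 290 0.6148807417369566
```

Checks agree with the description: the mould lies 79 mm from the hinge (about 75 expected), its top is near z = 0.048, and the floor plate is at 0.008. The block is about 129 mm beside it, against 124 stated. Next I'll compute the approach shift.

```bash
cat >> h.py <<'E'
from scipy.spatial.transform import Rotation as R
EY=np.array([-0.2749,0.9615]);EX=np.array([0.9615,0.2749]);HX=0.469
def go(t,yang=None):
    o=robot.get_obs();M=R.from_quat(o['tool_rot']).as_matrix()
    s=M.T@(np.array(t)-o['position'])*100
    a=np.degrees(np.arctan2(M[1,1],M[0,1]))
    print('t',round(o['time'],2),'pos',o['position'].round(4),'shift cm',s.round(2),'tooly ang',a.round(2),'z',M[:,2].round(3),'F',o['ft_force'].round(1),'w',round(o['grip_width'],4))
    if yang is not None:
        d=(yang-a+90)%180-90; print('spin',-np.radians(d).round(3),'q',o['q'].round(2))
    print('flap frame x-from-hinge',o['position'][:2]@EX-HX,'y',o['position'][:2]@EY)
E
python3 -c "
from h import *
go([.5435,.097,.20],105.96)"
```

```text
t 0.1 pos [0.2417 0.5756 0.2217] shift cm [-46.36 -32.43   2.21] tooly ang 67.21 z [-0.001 -0.002 -1.   ] F [-0.8  0.   0.7] w 0.087
spin -0.676 q [ 0.99  0.53  1.43  0.    1.18 -0.18]
flap frame x-from-hinge -0.07834583391867067 y 0.4870400609449136
```

Emit:
arm_command:
  targets:
    - [-4.6,-3.2,0,-0.15,7.5]
    - [-9.2,-6.4,0,-0.3,7.5]
    - [-13.8,-9.6,0,-0.45,7.5]
    - [-18.4,-12.8,0,-0.6,7.5]
    - [-23,-16,0,-0.676,7.5]

```text
time: 0.72
position: [0.3927, 0.338, 0.2223]
tool_rot: [-0.14, 0.99, -0.0, -0.0]
ft_force: [0.9, 1.2, 0.1]
grip_width: 0.0751
```

```bash
python3 -c "
from h import *
go([.5435,.097,.20],105.96)"
```

```text
t 0.72 pos [0.3927 0.338  0.2223] shift cm [ -7.8  -27.34   2.23] tooly ang 106.13 z [-0. -0. -1.] F [0.9 1.2 0.1] w 0.0751
spin 0.003 q [ 0.49  0.38  1.7  -0.    1.06 -1.36]
flap frame x-from-hinge 0.0014781643260239896 y 0.21698750910054834
```

Emit:
arm_command:
  targets:
    - [-1.6,-5.5,0,0,7.5]
    - [-3.1,-11,0,0,7.5]
    - [-4.7,-16.4,0,0,7.5]
    - [-6.2,-21.9,0,0,7.5]
    - [-7.8,-27.3,1,0,7.5]

```text
time: 1.35
position: [0.5433, 0.0968, 0.2129]
tool_rot: [-0.138, 0.99, -0.0, 0.001]
ft_force: [0.9, 0.5, 0.3]
grip_width: 0.075
```

Emit:
arm_command:
  targets:
    - [0,0,0,0,7.5]
    - [0,0,0,0,7.5]

```text
time: 1.6
position: [0.5413, 0.0986, 0.212]
tool_rot: [-0.138, 0.99, 0.0, -0.001]
ft_force: [-0.6, -0.6, -0.7]
grip_width: 0.0749
```

```bash
python3 -c "
from h import *
snap('scene','s1');snap('top','t1')
go([.5435,.097,.013],105.96)
p=cv2.imread('pics/s1.png');cv2.imwrite('pics/s1c.png',cv2.resize(p[150:380,270:540],None,fx=2.5,fy=2.5))"
```

```text
t 1.7 pos [0.541  0.0996 0.2124] shift cm [-0.18 -0.33 19.94] tooly ang 106.02 z [-0.001  0.    -1.   ] F [ 0.3 -0.  -1.4] w 0.0749
spin 0.001 q [-0.02  0.44  1.63  0.    1.07 -1.87]
flap frame x-from-hinge 0.0786060973342888 y -0.05293461893079997
```

View pics/s1c.png

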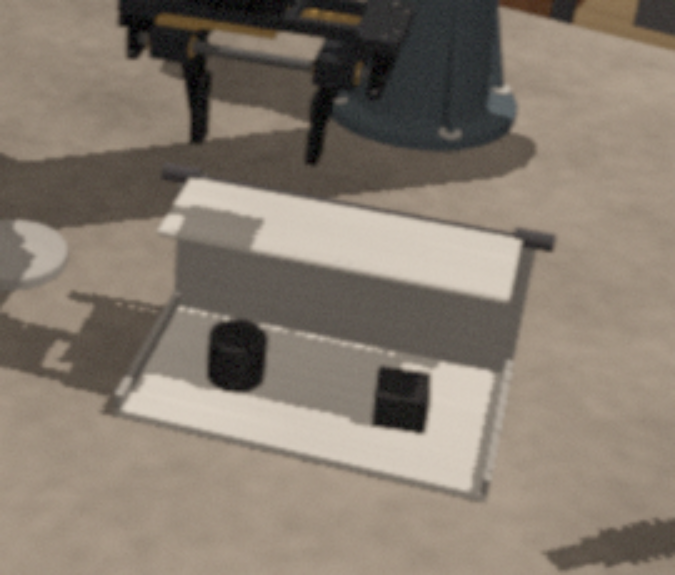

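The hand is over the flap, with its shadow on the flap and both fingers spread along the hinge. Now I'll press the flap down.

Emit:
arm_command:
  targets:
    - [-0.2,-0.2,3,0,7.5]
    - [-0.2,-0.2,6,0,7.5]
    - [-0.2,-0.2,8,0,7.5]
    - [-0.2,-0.2,9.5,0,7.5]
    - [-0.2,-0.2,11,0,7.5]

```text
time: 2.33
position: [0.5448, 0.098, 0.1026]
tool_rot: [-0.139, 0.99, -0.0, 0.001]
ft_force: [0.9, 0.1, 3.1]
grip_width: 0.0746
```

```bash
python3 -c "
from h import *
snap('scene','s2')
go([.5435,.097,.013],105.96)
p=cv2.imread('pics/s2.png');cv2.imwrite('pics/s2c.png',cv2.resize(p[150:380,270:540],None,fx=2.5,fy=2.5))"
```

```text
t 2.38 pos [0.5441 0.0978 0.1008] shift cm [ 0.08 -0.06  8.78] tooly ang 105.99 z [-0.001  0.    -1.   ] F [1.9 0.1 0.4] w 0.0749
spin 0.001 q [-0.02  0.61  1.72  0.    0.82 -1.87]
flap frame x-from-hinge 0.08106629428927636 y -0.05554593784254215
```

View pics/s2c.png

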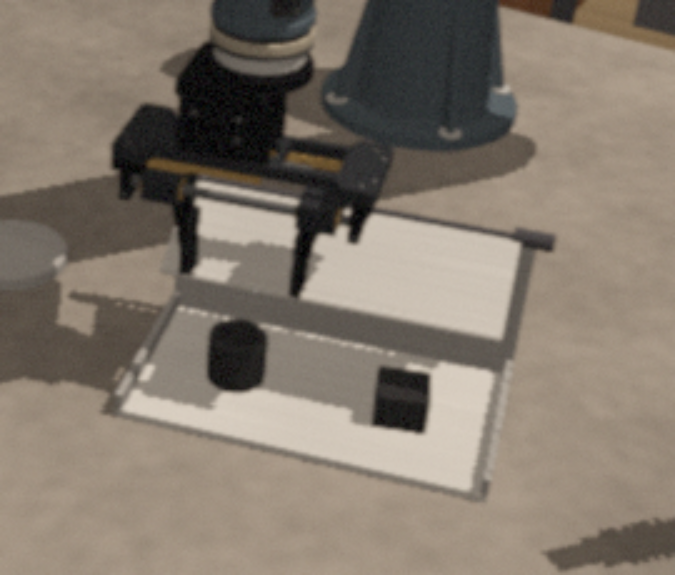

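The fingers have pushed the flap down some 25°. It yields with about 3 N. I'll go on to just above the mould.

Emit:
arm_command:
  targets:
    - [0,0,1.3,0,7.5]
    - [0,0,2.6,0,7.5]
    - [0,0,3.6,0,7.5]
    - [0,0,4.3,0,7.5]
    - [0,0,4.3,0,7.5]

```text
time: 3.0
position: [0.5456, 0.0971, 0.059]
tool_rot: [-0.138, 0.99, -0.0, 0.001]
ft_force: [4.7, 0.4, -0.9]
grip_width: 0.0751
```

```bash
python3 -c "
from h import *
snap('scene','s3');snap('top','t3')
go([.5435,.097,.013],105.96)
p=cv2.imread('pics/s3.png');cv2.imwrite('pics/s3c.png',cv2.resize(p[200:360,280:500],None,fx=3.5,fy=3.5))
p=cv2.imread('pics/t3.png');cv2.imwrite('pics/t3c.png',cv2.resize(p[180:380,120:420],None,fx=2.5,fy=2.5))"
```

```text
t 3.1 pos [0.5461 0.0972 0.0597] shift cm [0.27 0.05 4.67] tooly ang 105.92 z [ 0.003  0.    -1.   ] F [ 4.5  2.  -0.9] w 0.0749
spin -0.001 q [-0.03  0.67  1.74  0.    0.72 -1.87]
flap frame x-from-hinge 0.08281973946610854 y -0.056625197667393476
```

View pics/s3c.png

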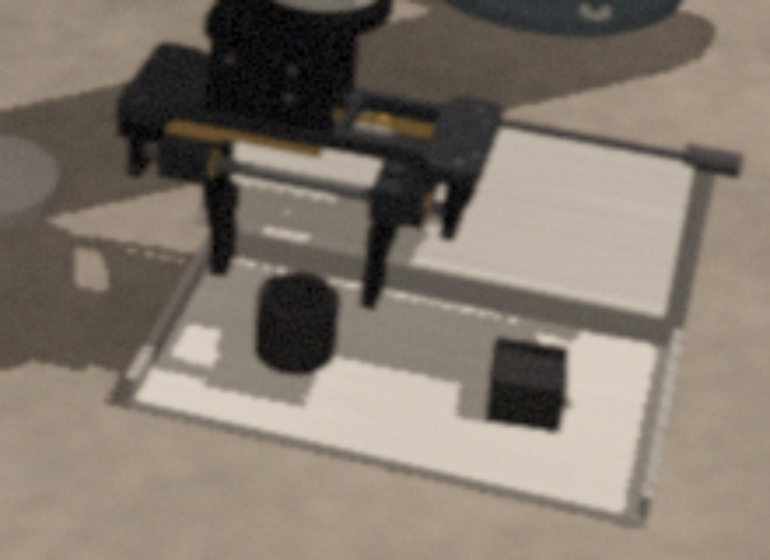

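View pics/t3c.png

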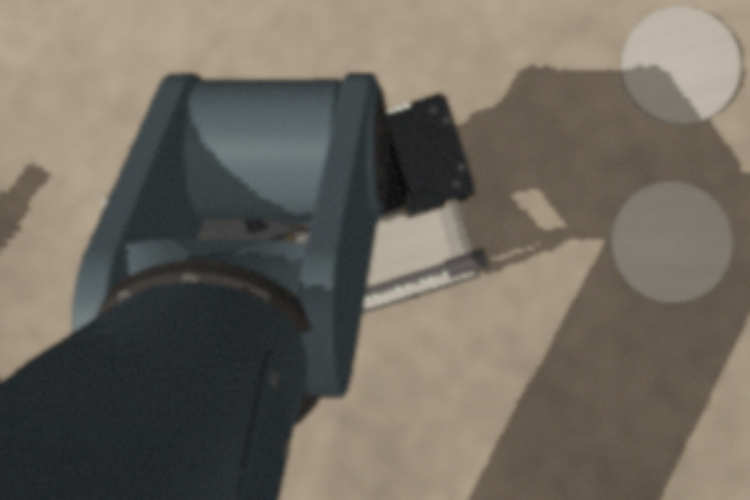

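The fingers straddle the mould, with tips at (220,270) and (370,300) in the crop and the mould between them at (297,285). The flap is held behind them. I'll go down to the grasp.

Emit:
arm_command:
  targets:
    - [0.2,0,1.2,0,7.5]
    - [0.2,0,2.4,0,7.5]
    - [0.2,0,3.4,0,7.5]
    - [0.2,0,4.1,0,7.5]
    - [0.2,0,4.4,0,7.5]

```text
time: 3.72
position: [0.5424, 0.0966, 0.015]
tool_rot: [-0.138, 0.99, 0.0, -0.0]
ft_force: [2.2, -0.0, 3.2]
grip_width: 0.0749
```

```bash
python3 -c "
from h import *
snap('scene','s4')
go([.5435,.097,.013],105.96)
p=cv2.imread('pics/s4.png');cv2.imwrite('pics/s4c.png',cv2.resize(p[200:360,280:500],None,fx=3.5,fy=3.5))"
```

```text
t 3.77 pos [0.5424 0.0966 0.0149] shift cm [-0.11  0.01  0.19] tooly ang 105.9 z [-0.001  0.    -1.   ] F [3.2 0.2 2.1] w 0.0749
spin -0.001 q [-0.03  0.75  1.76  0.    0.63 -1.88]
flap frame x-from-hinge 0.07910745402536923 y -0.05621562213740745
```

View pics/s4c.png

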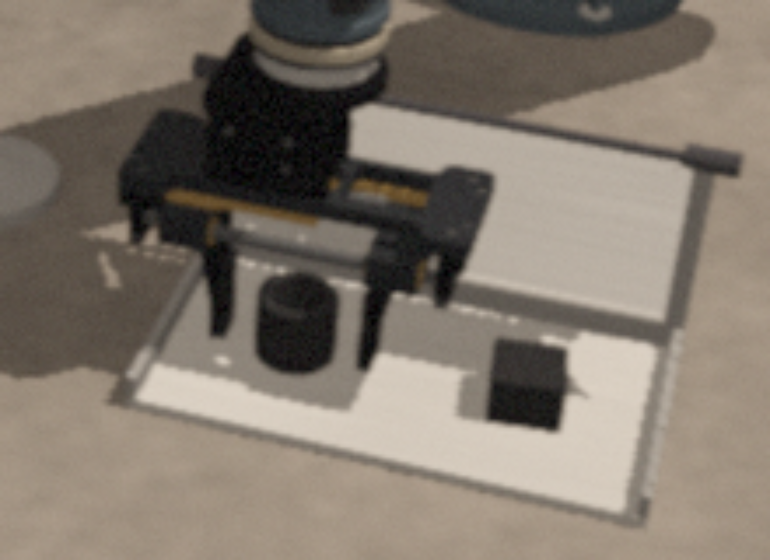

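Emit:
arm_command:
  targets:
    - [0,0,0,0,6.0]
    - [0,0,0,0,5.0]
    - [0,0,0,0,4.4]
    - [0,0,0,0,4.0]
    - [0,0,0,0,4.0]
  newtons: 22

```text
time: 4.4
position: [0.5431, 0.0967, 0.0157]
tool_rot: [-0.139, 0.99, -0.0, 0.001]
ft_force: [4.5, 2.1, 1.9]
grip_width: 0.0457
```

Emit:
arm_command:
  targets:
    - [0,0,0,0,4.0]
    - [0,0,0,0,4.0]

```text
time: 4.65
position: [0.5431, 0.0967, 0.0157]
tool_rot: [-0.139, 0.99, -0.0, 0.001]
ft_force: [3.1, 3.0, 3.1]
grip_width: 0.0457
```

```bash
python3 -c "
from h import *
go([.5435,.097,.013],105.96)"
```

```text
t 4.65 pos [0.5431 0.0967 0.0157] shift cm [-0.05  0.02  0.27] tooly ang 105.93 z [ 0.001  0.    -1.   ] F [3.1 3.  3.1] w 0.0457
spin -0.001 q [-0.03  0.75  1.76  0.    0.63 -1.88]
flap frame x-from-hinge 0.07977124373022604 y -0.05636648979626219
```

The mould is gripped at 45.7 mm. I'll raise it 2 mm and draw it straight out, keeping it low.

Emit:
arm_command:
  targets:
    - [0,0,-0.2,0,4.0]
    - [-1,0,-0.2,0,4.0]
    - [-2.3,0,-0.2,0,4.0]
    - [-3.8,0,-0.2,0,4.0]
    - [-5.3,0,-0.2,0,4.0]

```text
time: 5.28
position: [0.5936, 0.1112, 0.0169]
tool_rot: [-0.139, 0.99, -0.0, -0.001]
ft_force: [0.6, 0.0, -0.6]
grip_width: 0.0454
```

```bash
python3 -c "
from h import *
snap('scene','s5')
go([.5435,.097,.013],105.96)
p=cv2.imread('pics/s5.png');cv2.imwrite('pics/s5c.png',cv2.resize(p[200:360,280:500],None,fx=3.5,fy=3.5))"
```

```text
t 5.33 pos [0.5963 0.1116 0.0172] shift cm [5.48 0.06 0.41] tooly ang 106.03 z [ 0.002 -0.001 -1.   ] F [ 2.2  0.6 -0.7] w 0.0454
spin 0.001 q [ 0.    0.79  1.62 -0.    0.74 -1.85]
flap frame x-from-hinge 0.1350441449059624 y -0.05666769539349606
```

View pics/s5c.png

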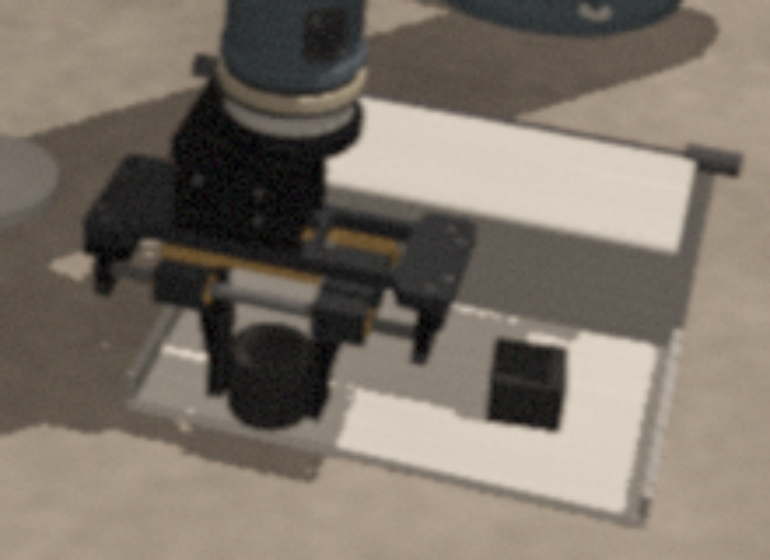

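The mould is held and is now 135 mm out from the hinge, 2 mm up. The flap has swung nearly shut and the block hasn't moved. I'll go further out, then lift.

Emit:
arm_command:
  targets:
    - [-1.5,0,0,0,4.0]
    - [-3,0,0,0,4.0]
    - [-4.5,0,-0.3,0,4.0]
    - [-5.5,0,-2.5,0,4.0]
    - [-5.5,0,-5.5,0,4.0]

```text
time: 5.95
position: [0.6453, 0.1262, 0.0712]
tool_rot: [-0.139, 0.99, -0.0, -0.002]
ft_force: [-0.8, 0.5, -0.8]
grip_width: 0.0452
```

Emit:
arm_command:
  targets:
    - [0,0,-4,0,4.0]
    - [0,0,-8,0,4.0]
    - [0,0,-8,0,4.0]

```text
time: 6.32
position: [0.6481, 0.1262, 0.1556]
tool_rot: [-0.139, 0.99, -0.001, 0.003]
ft_force: [0.6, -0.9, -0.7]
grip_width: 0.0455
```

```bash
python3 -c "
from h import *
snap('scene','s6');snap('top','t6')
go([.503,-.158,.15],None)
p=cv2.imread('pics/t6.png');d=np.load('pics/t6_d.npy');W=world('top',d)
ok=(W[...,2]>0.007)&(W[...,2]<0.018)
n,l,s,c=cv2.connectedComponentsWithStats(ok.astype(np.uint8))
for i in range(1,n):
    if s[i,4]>800:
        w=W[l==i]; print(c[i],w.mean(0),(w.min(0)+w.max(0))/2,np.ptp(w,axis=0))
"
```

```text
t 6.42 pos [0.6453 0.1261 0.1517] shift cm [ 21.5  -23.4    0.22] tooly ang 105.98 z [-0.003 -0.001 -1.   ] F [-0.7 -0.5 -1.1] w 0.0453
flap frame x-from-hinge 0.1861616540281522 y -0.056109565455763774
[463.68474008 190.7764114 ] [ 0.67646265 -0.32075914  0.01291209] [ 0.67641727 -0.32165218  0.01235855] [0.09792042 0.09974893 0.01032838]
[392.32695554 205.8525605 ] [ 0.64912429 -0.17175977  0.01281946] [ 0.64914945 -0.17206216  0.01248023] [0.09821879 0.09783944 0.01087505]
[269.23189734 242.02749771] [0.5810054  0.08644132 0.00931631] [0.56133879 0.08704182 0.01098228] [0.1304035  0.15120275 0.00796311]
[454.14876477 255.66863588] [ 0.54185769 -0.29330224  0.01288838] [ 0.54243765 -0.29353128  0.01254351] [0.09725638 0.09845612 0.01076054]
[388.50917927 276.51565875] [ 0.50275765 -0.15769332  0.012908  ] [ 0.50305058 -0.1578512   0.01260579] [0.096644   0.09949151 0.01065434]
```

View pics/s6.png

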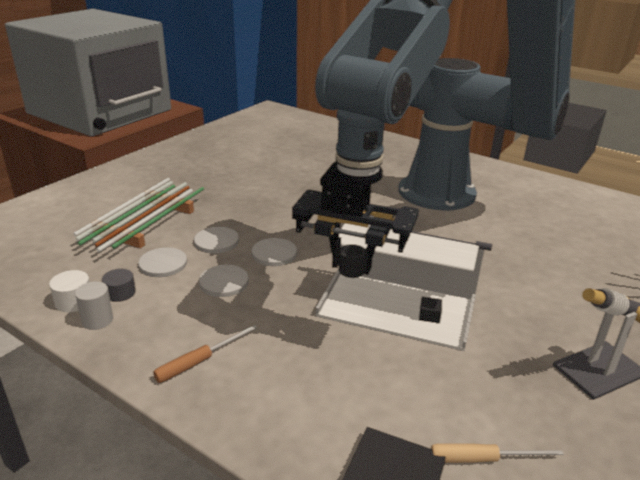

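View pics/t6.png

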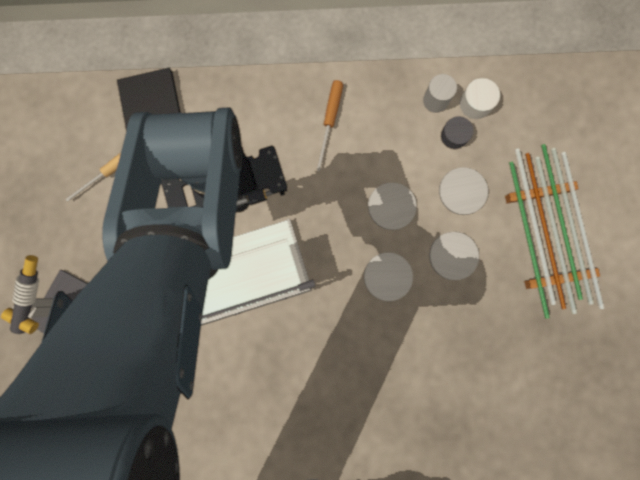

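The flap is shut, the block is in place, and the mould is in hand above the bench. Next I'll carry it over to the rest, centred at (0.503,-0.158).

Emit:
arm_command:
  targets:
    - [0.5,-1,-2,0,4.0]
    - [2.5,-4,-3,0,4.0]
    - [5.5,-7.5,-3,0,4.0]
    - [8.5,-11,-3,0,4.0]
    - [11.5,-14.5,-3,0,4.0]

```text
time: 7.05
position: [0.5744, -0.0466, 0.1824]
tool_rot: [-0.139, 0.99, 0.0, -0.001]
ft_force: [1.0, 0.2, -1.6]
grip_width: 0.045
```

Emit:
arm_command:
  targets:
    - [3,-3,0,0,4.0]
    - [6,-6,0,0,4.0]
    - [8.5,-8,1,0,4.0]
    - [9.5,-8.8,2,0,4.0]
    - [9.9,-8.9,4,0,4.0]

```text
time: 7.68
position: [0.5051, -0.1586, 0.1425]
tool_rot: [-0.138, 0.99, -0.0, 0.001]
ft_force: [-0.2, 1.0, -1.1]
grip_width: 0.0452
```

Emit:
arm_command:
  targets:
    - [0,0,2,0,4.0]
    - [0,0,4,0,4.0]
    - [0,0,4,0,4.0]

```text
time: 8.05
position: [0.5039, -0.1565, 0.101]
tool_rot: [-0.139, 0.99, 0.001, -0.002]
ft_force: [-0.3, 0.1, -0.9]
grip_width: 0.0453
```

```bash
python3 -c "
from h import *
snap('scene','s7');snap('top','t7')
go([.503,-.158,.02],None)
p=cv2.imread('pics/s7.png');cv2.imwrite('pics/s7c.png',cv2.resize(p[150:320,180:400],None,fx=3.5,fy=3.5))
"
```

```text
t 8.15 pos [ 0.5052 -0.1573  0.1026] shift cm [ 0.23 -0.01  8.26] tooly ang 105.97 z [-0.  0. -1.] F [-0.1 -0.2 -0.1] w 0.0452
flap frame x-from-hinge -0.026481287397657483 y -0.29010137238150424
```

View pics/s7c.png

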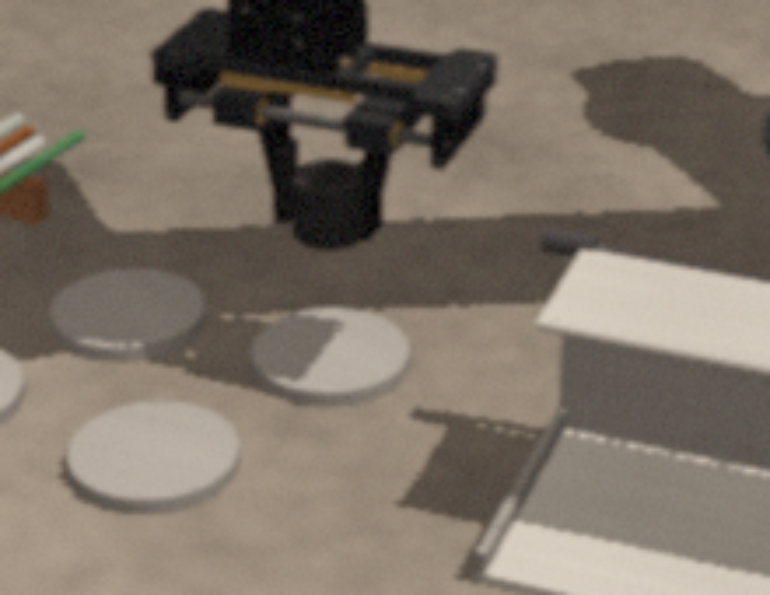

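The mould is upright over the rest. I'll lower it to about 1 cm above and measure its offset.

Emit:
arm_command:
  targets:
    - [0.1,0,2.5,0,4.0]
    - [0.1,0,5,0,4.0]
    - [0.1,0,6.5,0,4.0]
    - [0.1,0,7.2,0,4.0]
    - [0.1,0,7.2,0,4.0]

```text
time: 8.78
position: [0.5042, -0.1579, 0.0307]
tool_rot: [-0.139, 0.99, -0.0, 0.0]
ft_force: [0.0, 0.3, -0.1]
grip_width: 0.0455
```

```bash
python3 -c "
from h import *
from scipy.optimize import least_squares
p,d=snap('scene','s8')
go([.503,-.158,.02],None)
W=world('scene',d);q=p.astype(int).sum(2)
z0=robot.get_obs()['position'][2]-.0077
m=(q<170)&(np.hypot(W[...,0]-.503,W[...,1]+.158)<.04)&(W[...,2]>z0+.004)&(W[...,2]<z0+.044)
w=W[m];a=EX; 
print(len(w),w.min(0),w.max(0))
# drop finger pixels: |y'|>22mm
for off in(.018,.02):
  c=np.array([.503,-.158])
  for k in range(4):
    s=w[np.abs((w[:,:2]-c)@EY)<off]; s=s[(s[:,2]<z0+.034)]
    r=least_squares(lambda p: np.hypot(s[:,0]-p[0],s[:,1]-p[1])-.023,c,loss='soft_l1',f_scale=.002); c=r.x
  print(c,len(s),np.abs(r.fun).mean())
cv2.imwrite('pics/s8c.png',cv2.cvtColor(cv2.resize(p[190:310,200:360],None,fx=4.5,fy=4.5),cv2.COLOR_RGB2BGR))
"
```

```text
t 8.82 pos [ 0.5044 -0.1579  0.031 ] shift cm [0.14 0.03 1.1 ] tooly ang 105.95 z [ 0.001 -0.    -1.   ] F [ 0.6 -0.  -1.4] w 0.045
flap frame x-from-hinge -0.02741042211971284 y -0.29053538993035133
576 [ 0.48271155 -0.1880293   0.02736411] [ 0.52982796 -0.12187258  0.06717971]
[ 0.50342951 -0.15761414] 232 0.002766052636309908
[ 0.50347606 -0.15778922] 252 0.0026201433274127793
```

View pics/s8c.png

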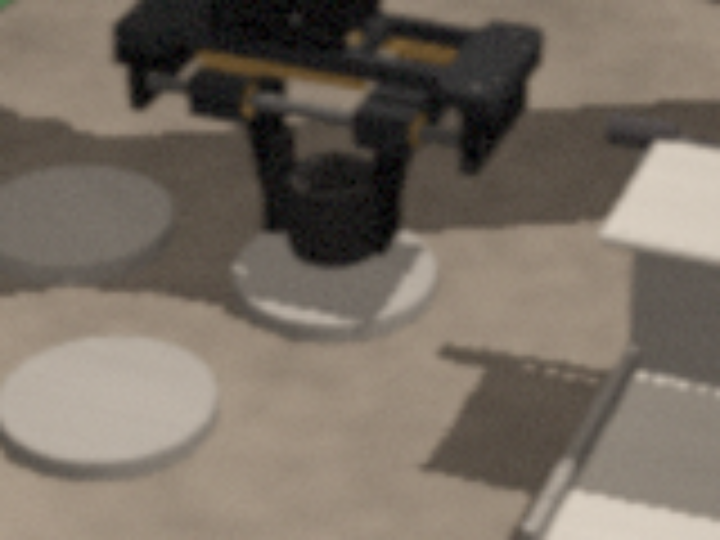

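The mould is measured at (0.5034,-0.1577), within 1 mm of the rest's centre. I'll lower it gently until contact.

Emit:
arm_command:
  targets:
    - [0,0,0.5,0,4.0]
    - [0,0,0.9,0,4.0]
    - [0,0,1.05,0,4.0]
    - [0,0,1.15,0,4.0]
    - [0,0,1.15,0,4.0]

```text
time: 9.45
position: [0.5039, -0.1578, 0.0197]
tool_rot: [-0.139, 0.99, -0.0, -0.0]
ft_force: [-1.1, 0.3, 5.0]
grip_width: 0.0448
```

```bash
python3 -c "
from h import *
go([.503,-.158,.02],None)
"
```

```text
t 9.45 pos [ 0.5039 -0.1578  0.0197] shift cm [ 0.09  0.   -0.03] tooly ang 105.94 z [-0. -0. -1.] F [-1.1  0.3  5. ] w 0.0448
flap frame x-from-hinge -0.027850593294384662 y -0.29021871285043155
```

There is contact of 5 N at the expected height, so I'll let go and rise straight up.

Emit:
arm_command:
  targets:
    - [0,0,0,0,5.0]
    - [0,0,0,0,6.0]
    - [0,0,0,0,7.0]
    - [0,0,0,0,7.0]
    - [0,0,0,0,7.0]

```text
time: 10.07
position: [0.504, -0.1578, 0.019]
tool_rot: [-0.139, 0.99, 0.0, -0.0]
ft_force: [0.0, 0.0, -0.7]
grip_width: 0.0694
```

Emit:
arm_command:
  targets:
    - [0,0,-1.0,0,7.0]
    - [0,0,-3,0,7.0]
    - [0,0,-6,0,7.0]
    - [0,0,-10,0,7.0]
    - [0,0,-14,0,7.0]

```text
time: 10.7
position: [0.5038, -0.1577, 0.1608]
tool_rot: [-0.139, 0.99, -0.0, 0.0]
ft_force: [0.3, -0.3, 0.4]
grip_width: 0.07
```

Emit:
arm_command:
  targets:
    - [-4,-4,-2,0,7.0]
    - [-8,-8,-3,0,7.0]
    - [-12,-12,-3,0,7.0]
    - [-16,-15,-3,0,7.0]
    - [-16,-15,-3,0,7.0]

```text
time: 11.32
position: [0.7015, -0.2595, 0.1887]
tool_rot: [-0.139, 0.99, -0.001, 0.001]
ft_force: [-0.4, 0.3, -1.3]
grip_width: 0.0703
```

```bash
python3 -c "
from h import *
from scipy.optimize import least_squares
p,d=snap('scene','s9');t,dt=snap('top','t9')
go([.503,-.158,.02],None)
W=world('scene',d);q=p.astype(int).sum(2)
m=(q<170)&(np.hypot(W[...,0]-.503,W[...,1]+.158)<.045)&(W[...,2]>.017)&(W[...,2]<.06)
w=W[m];s=w[w[:,2]<.046]
r=least_squares(lambda p: np.hypot(s[:,0]-p[0],s[:,1]-p[1])-.023,[.503,-.158],loss='soft_l1',f_scale=.002);print('mould',r.x,np.percentile(w[:,2],98))
T=world('top',dt);m=(np.hypot(T[...,0]-.503,T[...,1]+.158)<.045)&(T[...,2]>.04)&(T[...,2]<.07);w=T[m];print('top view mould',(w.min(0)+w.max(0))/2,np.ptp(w,axis=0),len(w))
m=(T[...,2]>.125)&(T[...,2]<.145);g=T[m];f=(g[:,:2]@EX,g[:,:2]@EY);k=(f[0]>.47)&(f[0]<.57)&(abs(f[1])<.14);print('flap z',g[k][:,2].mean(),f[0][k].max(),k.sum())
B=np.zeros((480,640),bool);B[290:325,415:446]=1;B&=(q<170)&(W[...,2]>.015)&(W[...,2]<.06);print('block',W[B].mean(0),B.sum())
cv2.imwrite('pics/s9c.png',cv2.cvtColor(cv2.resize(p[200:360,200:500],None,fx=2.6,fy=2.6),cv2.COLOR_RGB2BGR))
"
```

```text
t 11.43 pos [ 0.6982 -0.2575  0.1885] shift cm [16.   14.91 16.91] tooly ang 105.95 z [-0.002  0.001 -1.   ] F [-1.3 -0.  -0.2] w 0.07
flap frame x-from-hinge 0.13149390361146096 y -0.4395537460903113
mould [ 0.50330494 -0.15819029] 0.05370750310631934
top view mould [ 0.48884076 -0.1401464   0.04861042] [0. 0. 0.] 1
flap z 0.13753363875978397 0.5601336188478696 638
block [0.51943881 0.22434083 0.03274977] 414
```

View pics/s9c.png

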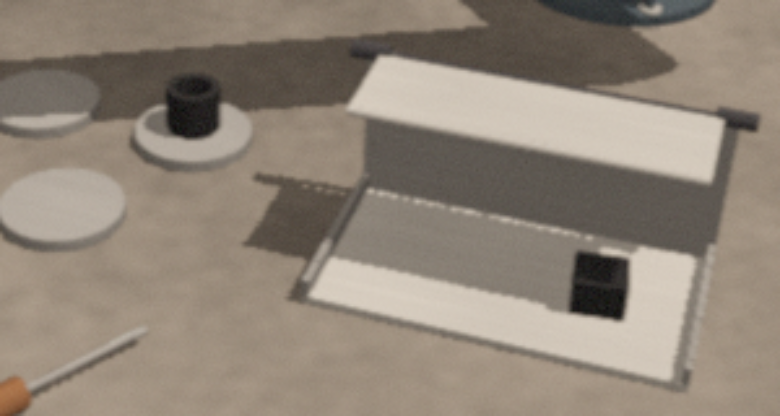

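View pics/t9.png

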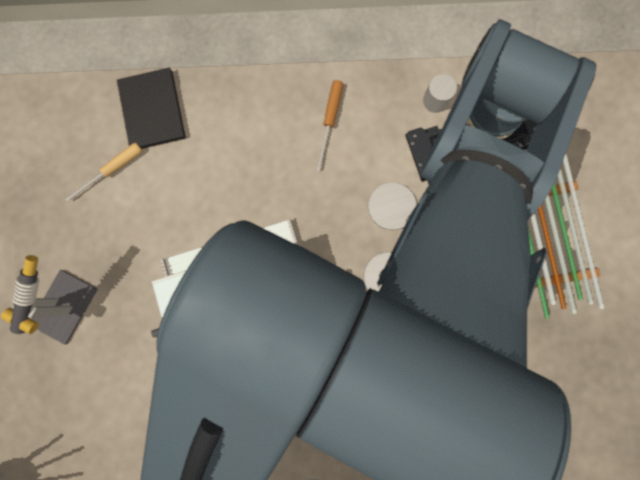

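The scene picture shows the mould upright in the middle of the rest at crop pixel (193,105). The flap is level and the block hasn't moved. In the top view the arm hides the mould, so that second check gave nothing. The robot is clear of everything.

```bash
python3 -c "
from rig import robot
print(robot.hand_in())"
```

```text
the job is handed in; nothing more can be done
None
```

The mould is standing upright and released on the rest nearest the base, with the flap shut and the block still in the bay. I handed the job in at about 11.4 s of the 48 s allowed.

- **How it went:** The hand pushed the flap down and held it open while the fingers gripped the mould along the hinge (22 N, 45.7 mm opening). I drew the mould out about 2 mm above the floor plate until it was more than 170 mm from the hinge, then lifted it. It was set down on the rest with about 5 N of contact.
- **Mould:** The last scene image puts it at (0.503, -0.158), within about 1 mm of the rest's centre.
- **Flap:** Its top is back at 0.1375 m, the same level as at the start.
- **Block:** Its mean position is unchanged to within 0.2 mm.
- **Forces:** The readings I took stayed under about 6 N, and the robot was touching nothing at hand-in.
- **Checks that failed or disagreed:**
  - The top-camera check of the mould found nothing because the arm hid it, so its final position rests on the scene camera alone.
  - In that last fit the mould's highest points read 0.054 m where 0.052 m was expected, about the size of the calibration error.

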